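# Dock the power supply down the rail lane

### The job

Using only the fingertips, line up the silver power-supply unit and push it along the yellow mat, down the lane between the two blue guide rails, until its front face sits flush against the black end stop. Neither the unit nor the robot may touch either rail; never lift or tip the unit, leave the parts bin, the bottle and the transformer where they stand, and finish with the unit at rest and the robot clear of it.

Things in the scene. Friction and masses are not known exactly. Their poses are not given: they have to be found in the camera images.
- unit: Silver power-supply box: 100 mm along its x, 110 mm along its y, 45 mm high, 0.4 to 0.8 kg; green terminal strip on top along its front (+x) edge. Loose on the mat before the lane's mouth, +x roughly down the lane, off line by up to 30 mm sideways and 0.2 rad. Origin: centre of its underside. Slides with dry friction and hardly coasts. Too wide to grip.
- dock: Fixed docking lane. Origin: on the mat, middle of the lane's open mouth; x down the lane, y to the left rail, z up. 128 mm wide between the rails (inner faces at y = +-64 mm, from x = 0 to 140). The floor is the mat, no step. Grey dock with green board behind the stop: x 156 to 216 mm, y +-75 mm, 70 mm high. When home, the unit's origin is at x = 90 mm.
- rail_left: Left blue guide rail, fixed: 140 mm long, 14 mm thick, 25 mm high, axes as the dock's. Origin: underside, middle of its thickness, at its mouth end (dock x = 0, y = +71 mm).
- rail_right: Right blue guide rail, the same; origin at dock x = 0, y = -71 mm.
- stop (a point): Point on the face of the rigid black end stop (35 mm high, spans lane and rails): middle of the lane (dock x = 140 mm, y = 0), 20 mm above the mat. Axes as the dock's.
- parts_bin: Loose black open parts bin with screws, 100 x 75 mm, 50 mm high, origin at the centre of its underside. To be left alone. The bin, the bottle and the transformer stand in any order at three places beside the rails, their origins at least 180 mm to the side of the lane's middle line.
- flux: Loose white plastic bottle with a red cap, 40 mm across, 85 mm high, upright, origin at the centre of its underside. To be left alone.
- transformer: Loose small transformer, dark steel core and copper coil, 50 x 42 mm, 45 mm high, origin at the centre of its underside. To be left alone.
Not all that is in view belongs to the job. Of the things that look like the unit, the largest one is meant.

How it is judged:
On the way:
1. the unit's nose is between the rails, pointing down the lane (x of unit in the frame of dock above -0.03 m and y of unit in the frame of dock between -0.009 and 0.009 m), for 0.1 s.
At the end, for the whole second after the job is handed in: The unit lies flat and at rest on the mat inside the lane, its front face within 4 mm of the end stop and square to it within 0.05 rad, clear of both rails; the bin, the bottle and the transformer are within 12 mm of where they began (x of unit in the frame of dock between 0.086 and 0.093 m and y of unit in the frame of dock between -0.009 and 0.009 m and angle between the x axis of unit and the x axis of dock, either way round below 0.05 rad and z of unit in the frame of dock below 0.003 m and angle between unit's own z axis and vertical below 0.05 rad and linear speed of unit below 0.01 m/s and angular speed of unit below 0.05 rad/s and distance of each of parts_bin, flux, transformer from where it was at the start of the episode below 0.012 m); the robot touches nothing.
It fails at once if the unit, the robot or anything else touches the left rail (contact force between anything else and rail_left above 0.3 N).
It fails at once if the unit, the robot or anything else touches the right rail (contact force between anything else and rail_right above 0.3 N).
It fails at once if the unit is lifted off the mat or tipped (6 mm, 0.1 rad) (z of unit in the frame of dock above 0.006 m or angle between unit's own z axis and vertical above 0.1 rad).
It fails at once if the bin, the bottle or the transformer is moved by more than 12 mm or tipped (distance of any of parts_bin, flux, transformer from where it was at the start of the episode above 0.012 m or angle between any of parts_bin, flux, transformer's own z axis and vertical above 0.3 rad).
It also fails if it takes over 54 s, if anything falls off the work surface, if the arm or the gripper's body presses on something with over 40 N, if the wrist force passes 120 N, or if a joint passes its speed limit or range.

### The arm

A 6-joint arm with a two-finger parallel gripper is mounted at the origin on the work surface. World frame = base frame: x ahead of the robot, y to its left, z up, the work surface at z = 0. Lengths are in m, angles in rad, forces in N, time in s.
With the tool pointing down it reaches from about 0.35 to 0.975 m from the base axis. Payload 4.9 kg.
Tool frame: the origin (TCP) lies at the very end of the fingers, on their centre line; the grasp point (between the pads) lies 19 mm behind it (pinch_z is the distance from the TCP to the grasp point, in m); z points along the fingers, y is the line along which they close (so a half turn about z gives the same grasp; the last joint's range is limited). The gripper opens to 85 mm and grips with 20 to 120 N. Pads are 22 mm wide; open, the fingers measure 114 mm over their backs; the gripper's body (76 mm by 85 mm) begins 54 mm behind the grasp point. The pads swing forward as they close: fully open they stand 13 mm farther back than shut.
Start: joints at [1.039, 0.053, 1.613, -0, 1.476, -0.119], TCP at [0.251, 0.572, 0.231] pointing down, gripper open.
Joint ranges: [-3.01, 3.01], [-1.01, 2.22], [0.06, 2.58], [-1.02, 4.17], [0.09, 2.62], [-3.14, 3.14]. Speed limits (rad/s): [2.57, 2.57, 3.14, 3.14, 3.14, 3.14].

### API

Orientations are given as a unit quaternion [w, x, y, z].
In Python, from plant import * gives the robot as it stands. The module is installed in compiled form; this text tells all that it offers.
- The arm moves only by the tool play_rows, never from a script. Its arguments are lists of equal length, an entry for each row: "linear": the shift along the world's x, y, z in m, a list of three; "turn": the turn about the world's z in degrees. A call has 1 to 8 rows; each row shifts and turns the commanded pose from where the row before left it; what a row does not reach is not made up. A row lasts 1/8 s, in which the tool goes at most 62.5 mm and 10.7 degrees, less where a joint would pass 70% of its speed; a pose out of reach is approached as far as the arm can. A call is refused whole if a number of a shift passes 0.0625 or a number of a turn 10.7, either way. A call with a gripper value outside its range is refused whole. "hand" is the finger opening in m, from 0 to 0.0854, set as the call begins (left out, the last holds). The fingers move at their own pace and stop on an object; the grip force is fixed at half the most. Time passes only in rows, so rows that do not move let the fingers close. It gives the time, the measured TCP pose, the force, the opening and the grip force at its end, in the units of the state.
- state(): the state, without advancing time (a new reading comes with each control period).
- grab_frame(name): name is "side" or "top" or "wrist"; returns the picture (420x560x3 uint8, red, green, blue); there is no depth.
- camera_info(name): a dict with "camera_matrix" (3x3 intrinsics, pixels), "origin" and "attitude" of the camera in the world; the wrist camera has in their place "mount" (4x4, takes a point from camera to tool coordinates, whose origin is the TCP and whose axes are the flange's). Camera axes: x right, y down, z forward; pixel columns grow to the right and rows downward; lengths in m; the calibration is good to about 2 mm. The wrist camera is an equidistant fisheye: a pixel r from the principal point sees the ray r / f radians off the axis. A picture is of the moment at which its call begins: read the wrist's pose just before it. camera_info takes no time and is no camera call.
- job_done(): hands the job in; it is judged then, once.
Trained networks look in the newest picture that a camera, given by its name, has taken for a name from the list of things; names that differ only in an ending like _2 or _b are one class to them, and where a whole thing is asked for, a point or a joint stands for the part that bears it (a point fixed in the world has none). Each returns a list of dicts, best first, with "p" (0 to 1); they miss things now and then, are a little off and sometimes report something else, mostly with a low value. They report only what shows in the picture. A call takes as long as a camera call. They do not tell look-alikes from the thing itself.
- trace(camera, thing): "region" (420x560 bool, what is visible of it) and "location" ([column, row] in pixels, amid what is visible of it).
The state is a dict: "time": time; "joint_pos": joint angles; "joint_vel": joint speeds; "joint_efforts": joint torques, N m; "tool_pos": TCP position; "tool_rot": TCP orientation; "contact_force": force on the tool from outside, world axes, zero at the start; "ft_torque": the same for the moment, N m; "gripper_width": opening from 0.0 (shut) to 1.0 (fully open); "grasp_force": force on a finger pad.
Only numpy, scipy, OpenCV 4.12 (cv2) and the standard library are available. Lean on these libraries where they do the work, as an engineer would, in place of code of your own. Each camera call takes 0.05 s, during which the arm holds its last target. There are 200 camera calls.

## Working session

There is one attempt and no reset: what is moved stays moved. The work goes in short steps, Python scripts to look and compute and a tool call to move; the robot and the scene stay as the last step left them, time stands still between calls to the robot, and variables do not carry over. Pictures are saved under pics/ and viewed, at most 10 in all, crops included, and the job is handed in when it is done.

Besides the shell and the picture viewer there is one more tool, called by a JSON object that holds its "name" and its "arguments", one argument or row to a line. play_rows: Moves the arm, as the interface text tells. Its arguments: {"type":"object","properties":{"linear":{"type":"array","items":{"type":"array","items":{"type":"number"}}},"turn":{"type":"array","items":{"type":"number"}},"hand":{"type":"number"}},"required":["linear","turn"]}

```bash
mkdir -p pics
cat > h.py <<'E'
from plant import *
import numpy as np, cv2
from scipy.spatial.transform import Rotation as R
def rot(a):
    a=np.array(a,float)
    return a if a.shape==(3,3) else R.from_quat([a[1],a[2],a[3],a[0]]).as_matrix()
def ground(cam,px,z):
    c=camera_info(cam);K=np.array(c["camera_matrix"]);o=np.array(c["origin"]);A=rot(c["attitude"])
    px=np.atleast_2d(px).astype(float)
    d=(A@np.linalg.inv(K)@np.c_[px,np.ones(len(px))].T).T
    return o+d*((z-o[2])/d[:,2])[:,None]
def save(n,im): cv2.imwrite('pics/'+n+'.png',cv2.cvtColor(im,cv2.COLOR_RGB2BGR))
E
python3 - <<'E'
from h import *
for c in("top","side"): print(c,camera_info(c))
im=grab_frame("top");save("top0",im)
for t in("unit","rail_left","rail_right","stop","dock","parts_bin","flux","transformer"):
    for r in trace("top",t)[:3]:
        g=r["region"].astype(np.uint8)
        b=cv2.minAreaRect(cv2.findNonZero(g)) if g.any() else None
        print(t,round(r["p"],2),r["location"],ground("top",r["location"],0.02)[0].round(3),b)
save("side0",grab_frame("side"));print(state())
E
```

```text
top {'camera_matrix': array([[541.15834446,   0.        , 275.255291  ],
       [  0.        , 541.15834446, 206.91491779],
       [  0.        ,   0.        ,   1.        ]]), 'origin': array([0.46285706, 0.03528999, 1.14481954]), 'attitude': array([ 0.04218246, -0.6991148 ,  0.71243485, -0.0435398 ])}
side {'camera_matrix': array([[511.08963876,   0.        , 290.53376591],
       [  0.        , 511.08963876, 213.04679217],
       [  0.        ,   0.        ,   1.        ]]), 'origin': array([ 0.32725135, -0.58476825,  0.77589436]), 'attitude': array([-0.34830295,  0.91426131, -0.19081346,  0.08000962])}
unit 0.95 [300.7, 247.3] [ 0.515 -0.019  0.02 ] ((299.0, 249.0), (48.0, 54.0), 90.0)
unit 0.75 [382.2, 279.4] [ 0.445 -0.186  0.02 ] ((381.5500183105469, 278.6500244140625), (36.99864196777344, 41.74205780029297), 71.56504821777344)
unit 0.74 [190.4, 268.9] [0.474 0.209 0.02 ] ((190.4729766845703, 268.16217041015625), (41.75734329223633, 36.660972595214844), 9.462322235107422)
rail_left 0.65 [260.4, 176.7] [0.665 0.062 0.02 ] ((261.20013427734375, 175.00599670410156), (66.046791076
[... 1025 characters left out ...]
 5.27372690e-02,  1.61293632e+00,  2.94657292e-06,
        1.47600254e+00, -1.18995880e-01]), 'joint_vel': array([-5.80845668e-04, -1.59228981e-03, -2.02801471e-03,  8.57598858e-04,
       -3.79841768e-05, -1.30448071e-03]), 'joint_efforts': array([-5.29497647e-04, -3.93211162e+01, -3.70029795e+01, -6.02815999e-05,
        1.36981154e-03, -4.83801841e-06]), 'tool_pos': array([0.25072356, 0.57246716, 0.23125872]), 'tool_rot': array([-1.47329983e-05,  2.04946533e-01,  9.78773169e-01, -3.90787057e-05]), 'contact_force': array([ 0.12712252,  0.23362696, -0.84675479]), 'ft_torque': array([ 2.62235829e-03, -8.79046363e-05,  3.90966943e-02]), 'grasp_force': 0.0, 'gripper_width': 1.0016689807756045}
```

View pics/top0.png

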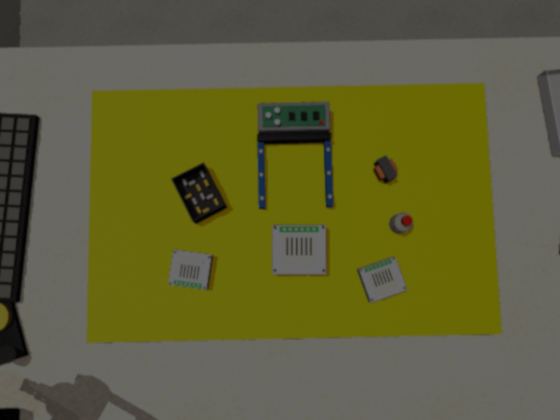

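View pics/side0.png

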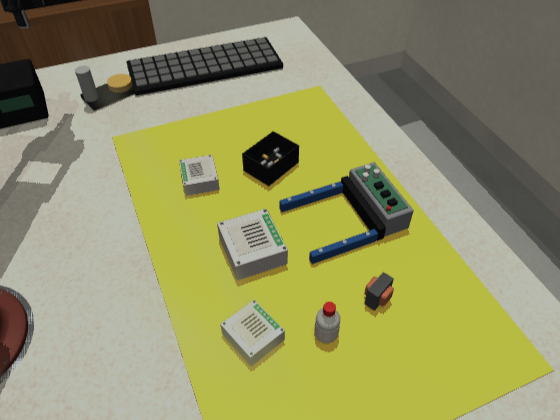

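The top view shows the unit at about (299,249), ahead of the lane. The rails are near columns 262 and 328, with their mouths at row 207 and the stop face at about row 142. Two smaller look-alikes sit at (190,269) and (382,279). The side view shows the same layout, with the bin to the left of the lane and the bottle and transformer to the right.

```bash
cat >> h.py <<'E'
def fitline(img_mask,): pass
def quad(mask):
    c=max(cv2.findContours(mask.astype(np.uint8),cv2.RETR_EXTERNAL,cv2.CHAIN_APPROX_NONE)[0],key=cv2.contourArea)
    return c[:,0,:].astype(float)
def rails(im):
    "blue mask -> ground midline at z=.025: returns per rail (x0,y0,slope)"
    hsv=cv2.cvtColor(im,cv2.COLOR_RGB2HSV)
    m=(hsv[...,0]>100)&(hsv[...,0]<128)&(hsv[...,1]>110)
    m[:,:240]=0;m[:,350:]=0;m[:100]=0;m[225:]=0
    n,l,s,c=cv2.connectedComponentsWithStats(m.astype(np.uint8))
    out=[]
    for i in sorted(np.argsort(-s[1:,4])[:2]+1,key=lambda i:c[i][0]):
        v,u=np.nonzero(l==i); p=ground("top",np.c_[u,v],.025)
        pf=np.polyfit(p[:,0],p[:,1],1); out.append((pf[0],np.polyval(pf,p[:,0].mean()),p[:,0].mean(),p[:,0].min(),p[:,0].max(),s[i]))
    return out
def unit(im,box):
    "top-face of unit: box=(u0,v0,u1,v1); threshold by low saturation; world rect at z=.045"
    hsv=cv2.cvtColor(im,cv2.COLOR_RGB2HSV);u0,v0,u1,v1=box
    m=np.zeros(im.shape[:2],np.uint8);m[v0:v1,u0:u1]=((hsv[...,1]<120)&(hsv[...,2]>70))[v0:v1,u0:u1]
    m=cv2.morphologyEx(m,cv2.MORPH_CLOSE,np.ones((9,9)))
    p=ground("top",quad(m),.045)[:,:2].astype(np.float32)
    return cv2.minAreaRect(p), m
E
python3 - <<'E'
from h import *
print(camera_info("wrist"))
im=grab_frame("top")
for r in rails(im): print(r)
r,m=unit(im,(262,212,340,290)); print(r, r[0], cv2.boxPoints(r))
v=im[190:300,240:350].copy();k=m[190:300,240:350]
v=np.hstack([im[100:300,230:360],np.dstack([m[100:300,230:360]*255]*3)])
save("crop",cv2.resize(v,None,fx=3,fy=3,interpolation=0))
E
```

```text
{'camera_matrix': array([[325.1922621 ,   0.        , 272.05023244],
       [  0.        , 325.1922621 , 206.07552516],
       [  0.        ,   0.        ,   1.        ]]), 'mount': array([[-1.97894426e-05, -9.60028589e-01, -2.79901962e-01,
         7.20823472e-02],
       [ 9.99999773e-01, -2.07629667e-04,  6.41442372e-04,
         6.24947244e-04],
       [-6.73918966e-04, -2.79901886e-01,  9.60028375e-01,
        -1.42556030e-01],
       [ 0.00000000e+00,  0.00000000e+00,  0.00000000e+00,
         1.00000000e+00]])}
(np.float64(0.02447065472138918), np.float64(0.06036708372859986), np.float64(0.6943416008337601), np.float64(0.6737143841987652), np.float64(0.7145786365204136), array([258, 153,   6,  20,  98], dtype=int32))
(np.float64(0.010005446210959671), np.float64(-0.0799882522108182), np.float64(0.6803800841322087), np.float64(0.6223901604050751), np.float64(0.7421037739973696), array([323, 139,   9,  57, 280], dtype=int32))
((0.5092761516571045, -0.014698557555675507), (0.10976886004209518, 0.09916336834430695), 88.91990661621094) (0.5092761516571045, -0.014698557555675507) [[ 0.45866868 -0.06863862]
 [ 0.5578145  -0.07050785]
 [ 0.5598836   0.0392415 ]
 [ 0.46073782  0.04111074]]
```

View pics/crop.png

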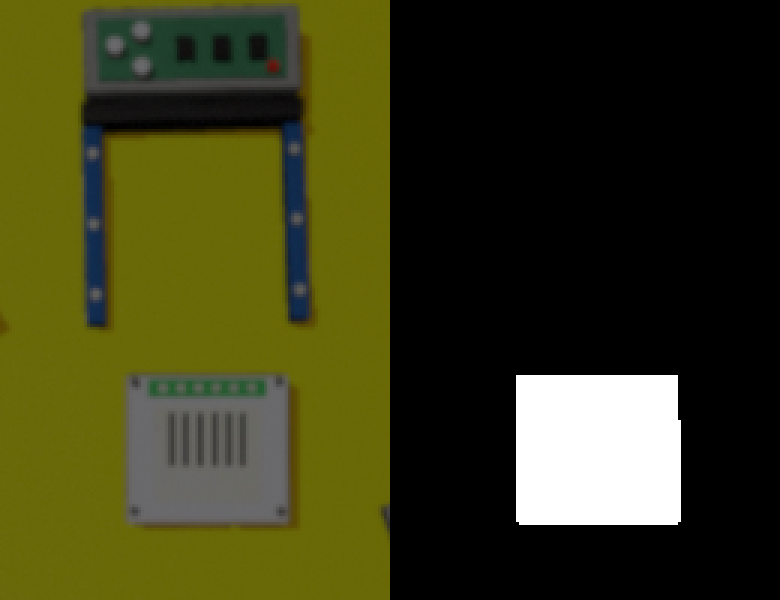

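The crop shows both rails whole with three screws each, and a clean unit mask. The blue threshold missed part of the left rail, so I'll refine that.

```bash
cat >> h.py <<'E'
def lane(im):
    f=im.astype(int); m=((f[...,2]-f[...,0]>15)).astype(np.uint8)
    m[:,:250]=0;m[:,345:]=0;m[:141]=0;m[212:]=0
    m=cv2.morphologyEx(m,cv2.MORPH_CLOSE,np.ones((5,3)))
    n,l,s,c=cv2.connectedComponentsWithStats(m)
    o=[]
    for i in sorted(np.argsort(-s[1:,4])[:2]+1,key=lambda i:c[i][0]):
        v,u=np.nonzero(l==i);p=ground("top",np.c_[u,v],.025);rr=cv2.minAreaRect(ground("top",quad(l==i),.025)[:,:2].astype(np.float32))
        o.append((np.polyfit(p[:,0],p[:,1],1),p[:,0].min()-.001,rr,s[i]))
    return o
E
python3 - <<'E'
from h import *
im=grab_frame("top"); L=lane(im)
for l in L: print(l)
a=(L[0][0]+L[1][0])/2; print("mid",a,"y at .5,.59,.73",np.polyval(a,[.5,.59,.73]),"sep",L[0][0][1]-L[1][0][1]+(L[0][0][0]-L[1][0][0])*.66)
# stop front edge: dark -> yellow along columns
g=im[...,0].astype(float)
for u in (272,285,300,316):
    col=g[132:160,u-1:u+2].mean(1);t=(col.min()+col.max())/2;i=np.argmax(col>t);v=132+i-(col[i]-t)/(col[i]-col[i-1]);print(u,ground("top",[u,v],0.03)[0].round(4),ground("top",[u,v],0.0)[0].round(4))
E
```

```text
(array([0.00537049, 0.05695597]), np.float64(0.5986025345145498), ((0.670029878616333, 0.060630083084106445), (0.14091145992279053, 0.01172645017504692), 0.3181259036064148), array([258, 141,   7,  67, 381], dtype=int32))
(array([ 0.00738525, -0.08545926]), np.float64(0.6001737167764052), ((0.6695457696914673, -0.08058837801218033), (0.1368056982755661, 0.012598983012139797), 0.4899176359176636), array([324, 141,   9,  65, 382], dtype=int32))
mid [ 0.00637787 -0.01425165] y at .5,.59,.73 [-0.01106271 -0.0104887  -0.0095958 ] sep 0.14108547849961342
272 [0.7327 0.0362 0.03  ] [0.7399 0.0362 0.    ]
285 [0.7324 0.0088 0.03  ] [0.7397 0.0081 0.    ]
300 [ 0.7329 -0.0228  0.03  ] [ 0.7402 -0.0244  0.    ]
316 [ 0.7331 -0.0565  0.03  ] [ 0.7403 -0.059   0.    ]
```

{"name": "play_rows", "arguments": {
  "linear": [
    [0.01, -0.036, 0],
    [0.01, -0.036, 0],
    [0.01, -0.036, 0],
    [0.01, -0.036, 0],
    [0.01, -0.036, 0],
    [0.01, -0.036, 0],
    [0.01, -0.036, 0],
    [0.01, -0.036, 0]
  ],
  "turn": [1.5, 1.5, 1.5, 1.5, 1.5, 1.5, 1.5, 1.5],
  "hand": 0.06
}}

```text
time: 1.6
tool_pos: [0.3309, 0.2834, 0.2315]
tool_rot: [0.0, 0.101, 0.995, 0.0]
contact_force: [0.4, -0.5, 0.2]
gripper_width: 0.705
grasp_force: 0.0
```

{"name": "play_rows", "arguments": {
  "linear": [
    [0.01, -0.036, 0],
    [0.01, -0.036, 0],
    [0.01, -0.036, 0],
    [0.01, -0.036, 0],
    [0.01, -0.036, 0],
    [0.01, -0.036, 0],
    [0.01, -0.036, 0],
    [0.01, -0.036, 0]
  ],
  "turn": [1.5, 1.5, 1.5, 1.5, 1.5, 1.5, 1.5, 1.5]
}}

```text
time: 2.6
tool_pos: [0.411, -0.0048, 0.2316]
tool_rot: [0.001, -0.003, 1.0, -0.0]
contact_force: [0.3, 0.9, 0.3]
gripper_width: 0.707
grasp_force: 0.0
```

{"name": "play_rows", "arguments": {
  "linear": [
    [0, -0.007, -0.03],
    [0, 0, -0.03],
    [0, 0, -0.03],
    [0, 0, -0.03],
    [0, 0, -0.03],
    [0, 0, 0]
  ],
  "turn": [0, 0, 0, 0, 0, 0]
}}

```text
time: 3.35
tool_pos: [0.4086, -0.0101, 0.079]
tool_rot: [-0.003, -0.003, 1.0, 0.001]
contact_force: [0.1, 0.4, 0.3]
gripper_width: 0.697
grasp_force: 0.0
```

{"name": "play_rows", "arguments": {
  "linear": [
    [0.002, -0.002, -0.033],
    [0, 0, -0.033],
    [0, 0, 0]
  ],
  "turn": [0, 0, 0]
}}

```text
time: 3.72
tool_pos: [0.4114, -0.0122, 0.0145]
tool_rot: [-0.002, -0.003, 1.0, 0.0]
contact_force: [0.1, -0.4, 0.2]
gripper_width: 0.701
grasp_force: 0.0
```

Run:
```python
from h import *
print(state()["tool_pos"]);save("w1",grab_frame("wrist"))
```

```text
[ 0.41144865 -0.01223795  0.01448603]
```

View pics/w1.png

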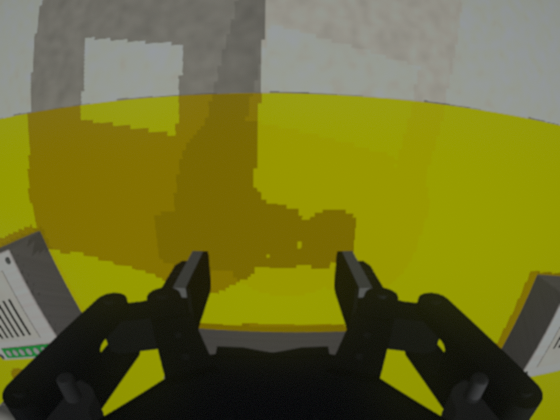

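The wrist picture shows the pads near columns 205 and 340, with the unit's rear face as a dark strip at about rows 325–350 ahead of them. The two look-alikes are at the left and right edges.

{"name": "play_rows", "arguments": {
  "linear": [
    [0.015, 0, 0],
    [0.012, 0, 0],
    [0.007, 0, 0],
    [0.007, 0, 0],
    [0.007, 0, 0],
    [0.007, 0.001, 0],
    [0.007, 0.001, 0],
    [0.007, 0.001, 0]
  ],
  "turn": [0, 0, 0, 0, 0, 0, 0, 0]
}}

```text
time: 4.78
tool_pos: [0.4808, -0.0095, 0.015]
tool_rot: [-0.002, -0.003, 1.0, 0.0]
contact_force: [-5.3, -0.1, 4.0]
gripper_width: 0.7
grasp_force: 2.8
```

```bash
cat >> h.py <<'E'
def wunit(im,lo=.42):
    "unit top-face rect by mat->light mask in top view; arm may hide its rear"
    f=im.astype(int);m=((f[...,2]>0.55*f[...,0])&(f[...,0]>75)).astype(np.uint8)
    return m
E
python3 - <<'E'
from h import *
print(state()["tool_pos"],state()["contact_force"])
im=grab_frame("top");save("t2",cv2.resize(im[100:300,230:380],None,fx=3,fy=3,interpolation=0))
r,m=unit(im,(263,205,340,290)); print(r,cv2.boxPoints(r))
E
```

```text
[ 0.48076081 -0.00946895  0.0149912 ] [-5.27149018 -0.1249409   4.04058123]
((0.541888415813446, -0.009515900164842606), (0.11036468297243118, 0.09576259553432465), 88.99616241455078) [[ 0.4930477  -0.06385092]
 [ 0.5887956  -0.06552862]
 [ 0.5907291   0.04481912]
 [ 0.49498123  0.04649682]]
```

View pics/t2.png

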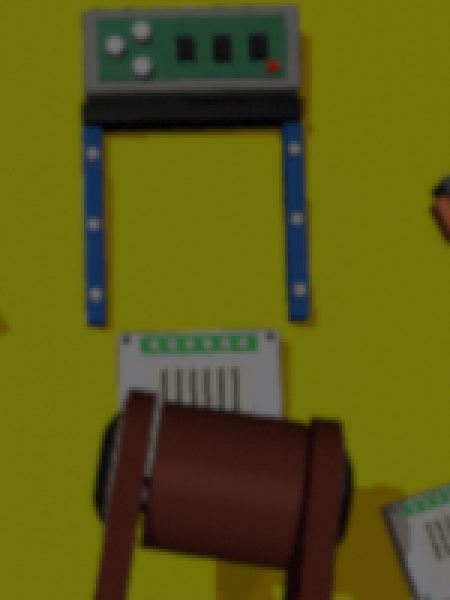

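The top crop shows the unit's nose just short of the mouth, between columns 120 and 283 of the crop. The rails' inner edges are near 104 and 285. Next is a sub-pixel check of the unit's yaw and centring.

```bash
cat >> h.py <<'E'
def cross(line,lo,t=None):
    t=(np.percentile(line,10)+np.percentile(line,90))/2 if t is None else t
    i=np.argmax(line>t); return lo+i-(line[i]-t)/(line[i]-line[i-1]) if i>0 else np.nan
def edges(im,v0,v1,ul,ur,rows):
    "front edge between rows v0..v1; side edges near cols ul, ur over rows"
    b=cv2.GaussianBlur(im,(3,3),0)[...,2].astype(float)
    F=np.array([[u,cross(b[v0:v1,u],v0)] for u in range(ul+5,ur-5)])
    Lp=np.array([[cross(b[v,ul-6:ul+6],ul-6),v] for v in rows])
    Rp=np.array([[ur+6-cross(b[v,ur+6:ur-6:-1],0),v] for v in rows])
    F,Lp,Rp=[ground("top",p[~np.isnan(p).any(1)],.045) for p in(F,Lp,Rp)]
    med=lambda x,y:np.polyfit(x,y,1)
    f=med(F[:,1],F[:,0]);l=med(Lp[:,0],Lp[:,1]);r=med(Rp[:,0],Rp[:,1])
    yl,yr=Lp[:,1].mean(),Rp[:,1].mean()
    print("front x",F[:,0].mean(),"yaw front",-f[0],"yaw sides",l[0],r[0],"mid y",(yl+yr)/2,"at x",Lp[:,0].mean(),"width",yl-yr)
E
python3 - <<'E'
from h import *
im=grab_frame("top"); edges(im,204,222,270,324,range(214,226))
E
```

```text
front x 0.5908973849139761 yaw front 0.004175242448809336 yaw sides 0.0023768303431599552 -0.008411638326370487 mid y -0.009517726976602796 at x 0.5712790521793573 width 0.11045422786642133
```

{"name": "play_rows", "arguments": {
  "linear": [
    [0.008, 0, 0],
    [0.01, 0, 0],
    [0.01, 0, 0],
    [0.01, 0, 0],
    [0.01, 0, 0],
    [0.01, 0, 0],
    [0.01, 0, 0],
    [0.007, 0, 0]
  ],
  "turn": [0, 0, 0, 0, 0, 0, 0, 0]
}}

```text
time: 5.88
tool_pos: [0.5574, -0.0095, 0.0154]
tool_rot: [-0.0, -0.003, 1.0, -0.0]
contact_force: [-3.8, -0.1, 1.1]
gripper_width: 0.702
grasp_force: 1.7
```

Run:
```python
from h import *
im=grab_frame("top");save("t3",cv2.resize(im[100:300,230:380],None,fx=3,fy=3,interpolation=0))
edges(im,165,186,269,323,range(178,190))
```

```text
Traceback (most recent call last):
  File "h.py", line 60, in edges
    f=med(F[:,1],F[:,0]);l=med(Lp[:,0],Lp[:,1]);r=med(Rp[:,0],Rp[:,1])
                           ~~~^^^^^^^^^^^^^^^^^
  File "h.py", line 59, in <lambda>
    med=lambda x,y:np.polyfit(x,y,1)
                   ~~~~~~~~~~^^^^^^^
TypeError: expected non-empty vector for x
```

View pics/t3.png

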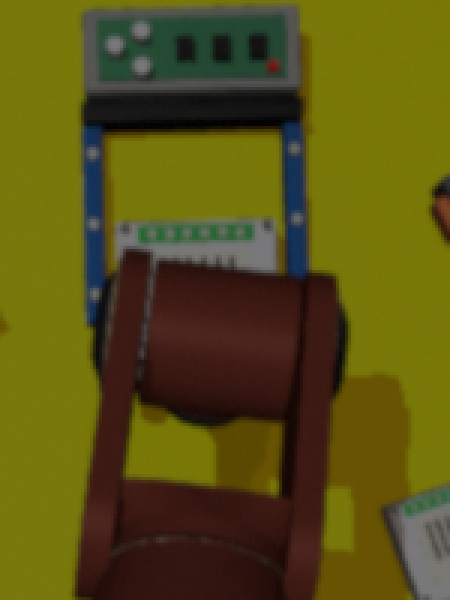

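```bash
sed -i 's/ul-6/ul-4/g;s/ul+6/ul+4/;s/ur+6/ur+4/g;s/ur-6/ur-4/' h.py; sed -i 's/b=cv2.GaussianBlur(im,(3,3),0)/b=im/' h.py
python3 - <<'E'
from h import *
im=grab_frame("top")
for v in (178,182,186): print(im[v,258:276,2],im[v,314:334,2])
edges(im,165,180,269,321,range(176,182))
E
```

```text
[ 68  88  90  90  88  81  62  30   6  30  74 109 118 118 119 121 120 105] [ 86 114 121 122 122 122 118  98  50  13  25  53  79  89  89  88  86  74
  45  14]
[ 63  88  93  91  90  84  65  30   7  28  70 105 109  89  73  75  82  84] [122 122 122 122 122 122 118 100  53  13  18  46  73  88  89  88  85  75
  50  19]
[62 87 91 90 88 83 67 32  7 23 57 77 58 27 14 14 13 13] [122 122 122 122 122 121 119 101  57  14  18  39  67  85  89  87  86  81
  64  31]
front x 0.6685916102372427 yaw front 0.0019894939373376716 yaw sides 0.04757549138510593 -0.040008003826035664 mid y -0.009362688521050953 at x 0.6561632640971176 width 0.11071204597802974
```

The crop shows the nose well inside the lane, unit columns 117–275 between rail edges near 103 and 283, square and centred to about 1 mm.

{"name": "play_rows", "arguments": {
  "linear": [
    [0.008, 0, 0],
    [0.01, 0, 0],
    [0.01, 0, 0],
    [0.01, 0, 0],
    [0.01, 0, 0],
    [0.008, 0, 0],
    [0.005, 0, 0],
    [0.002, 0, 0]
  ],
  "turn": [0, 0, 0, 0, 0, 0, 0, 0]
}}

```text
time: 6.98
tool_pos: [0.62, -0.0096, 0.0154]
tool_rot: [-0.0, -0.003, 1.0, -0.0]
contact_force: [-5.9, -0.3, 3.9]
gripper_width: 0.704
grasp_force: 2.8
```

{"name": "play_rows", "arguments": {
  "linear": [
    [0.0015, 0, 0],
    [0.0015, 0, 0]
  ],
  "turn": [0, 0]
}}

```text
time: 7.22
tool_pos: [0.6226, -0.0095, 0.0154]
tool_rot: [-0.0, -0.003, 1.0, -0.0]
contact_force: [-5.6, 0.0, 3.6]
gripper_width: 0.705
grasp_force: 2.7
```

Run:
```python
from h import *
print(state()["contact_force"],state()["tool_pos"])
im=grab_frame("top")
for u in(275,285,295,305,315): print(im[125:155,u].tolist()[8:26] if u==295 else im[133:151,u,2])
save("t4",cv2.resize(im[100:200,240:350],None,fx=5,fy=5,interpolation=0))
```

```text
[-5.60000532  0.01025163  3.63316814] [ 0.62263044 -0.00951269  0.0153997 ]
[21 21 22 23 24 24 21 11  5  4  7 12 15 15 15 18 17 17]
[21 19 22 23 22 22 16  9  8 41 74 77 68 51 25 16 15 15]
[[18, 16, 16], [19, 19, 18], [22, 21, 21], [24, 23, 23], [24, 22, 21], [24, 22, 22], [19, 18, 17], [9, 9, 9], [30, 29, 26], [62, 67, 58], [73, 96, 73], [62, 105, 68], [58, 103, 63], [64, 93, 63], [57, 66, 48], [46, 33, 25], [47, 20, 15], [50, 20, 14]]
[18 18 19 20 23 21 15 10 43 84 86 65 57 59 53 38 20 16]
[ 15  17  20  21  22  19  13   5  46  93 115 120 123 125 126 118  89  46]
```

View pics/t4.png

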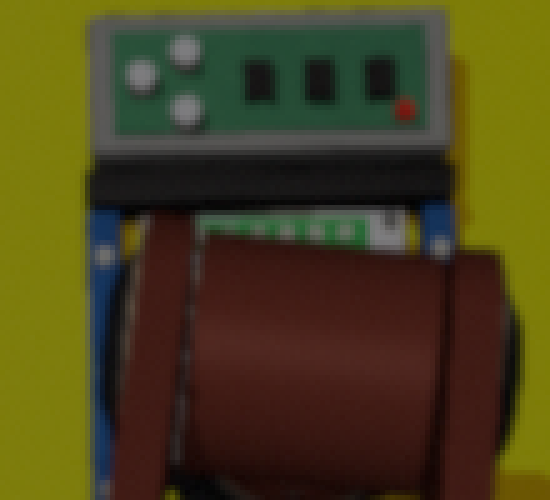

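The crop shows the unit's front edge (crop row about 210) nearly at the black stop, and the force is still just sliding friction. I'll creep on.

{"name": "play_rows", "arguments": {
  "linear": [
    [0.0015, 0, 0],
    [0.0015, 0, 0]
  ],
  "turn": [0, 0]
}}

```text
time: 7.52
tool_pos: [0.6256, -0.0095, 0.0153]
tool_rot: [-0.0, -0.003, 1.0, -0.0]
contact_force: [-5.4, 0.1, 3.0]
gripper_width: 0.702
grasp_force: 2.6
```

{"name": "play_rows", "arguments": {
  "linear": [
    [0.001, 0, 0],
    [0.001, 0, 0]
  ],
  "turn": [0, 0]
}}

```text
time: 7.78
tool_pos: [0.6276, -0.0095, 0.0153]
tool_rot: [-0.0, -0.003, 1.0, -0.0]
contact_force: [-4.8, 0.0, 2.9]
gripper_width: 0.703
grasp_force: 2.6
```

{"name": "play_rows", "arguments": {
  "linear": [
    [0.001, 0, 0],
    [0.001, 0, 0]
  ],
  "turn": [0, 0]
}}

```text
time: 8.02
tool_pos: [0.6296, -0.0095, 0.0153]
tool_rot: [-0.0, -0.003, 1.0, -0.0]
contact_force: [-5.9, 0.9, 3.5]
gripper_width: 0.7
grasp_force: 2.6
```

{"name": "play_rows", "arguments": {
  "linear": [
    [0.0005, 0, 0],
    [0.0005, 0, 0]
  ],
  "turn": [0, 0]
}}

```text
time: 8.28
tool_pos: [0.6301, -0.0095, 0.0153]
tool_rot: [-0.001, -0.003, 1.0, 0.0]
contact_force: [-8.1, 0.3, 5.7]
gripper_width: 0.705
grasp_force: 4.0
```

{"name": "play_rows", "arguments": {
  "linear": [
    [0.0005, 0, 0],
    [0.0005, 0, 0]
  ],
  "turn": [0, 0]
}}

```text
time: 8.52
tool_pos: [0.6301, -0.0095, 0.0153]
tool_rot: [-0.002, -0.003, 1.0, 0.0]
contact_force: [-12.1, -0.0, 9.0]
gripper_width: 0.703
grasp_force: 6.1
```

The tool has stopped advancing and the force is climbing, so the unit is against the stop. I'll back straight out and lift clear.

{"name": "play_rows", "arguments": {
  "linear": [
    [-0.004, 0, 0],
    [-0.01, 0, 0],
    [-0.015, 0, 0],
    [-0.02, 0, 0],
    [-0.025, 0, 0],
    [-0.025, 0, 0.02],
    [-0.04, 0, 0.05],
    [-0.04, 0, 0.05]
  ],
  "turn": [0, 0, 0, 0, 0, 0, 0, 0]
}}

```text
time: 9.52
tool_pos: [0.4526, -0.0094, 0.1333]
tool_rot: [-0.0, -0.003, 1.0, 0.0]
contact_force: [1.8, -0.5, 0.7]
gripper_width: 0.703
grasp_force: 0.0
```

{"name": "play_rows", "arguments": {
  "linear": [
    [-0.01, 0.05, 0.03],
    [-0.01, 0.05, 0.03],
    [0, 0.05, 0],
    [0, 0.05, 0],
    [0, 0.05, 0],
    [0, 0.05, 0],
    [0, 0, 0]
  ],
  "turn": [0, 0, 0, 0, 0, 0, 0]
}}

```text
time: 10.4
tool_pos: [0.4335, 0.2927, 0.1925]
tool_rot: [-0.0, -0.005, 1.0, 0.0]
contact_force: [0.1, -0.6, 0.2]
gripper_width: 0.701
grasp_force: 0.0
```

Run:
```python
from h import *
print(state()["contact_force"],state()["tool_pos"])
im=grab_frame("top")
save("t5",cv2.resize(im[100:250,220:360],None,fx=4,fy=4,interpolation=0))
edges(im,137,150,269,322,range(150,184))
for t in("parts_bin","flux","transformer"): print(t,trace("top",t)[0]["location"])
```

```text
[ 0.13540216 -0.61213023  0.23753448] [0.43348949 0.29268181 0.19247667]Traceback (most recent call last):
  File "<stdin>", line 5, in <module>
  File "h.py", line 60, in edges
    f=med(F[:,1],F[:,0]);l=med(Lp[:,0],Lp[:,1]);r=med(Rp[:,0],Rp[:,1])
                                                  ~~~^^^^^^^^^^^^^^^^^
  File "h.py", line 59, in <lambda>
    med=lambda x,y:np.polyfit(x,y,1)
                   ~~~~~~~~~~^^^^^^^
    raise TypeError("expected non-empty vector for x")
TypeError: expected non-empty vector for x
```

View pics/t5.png

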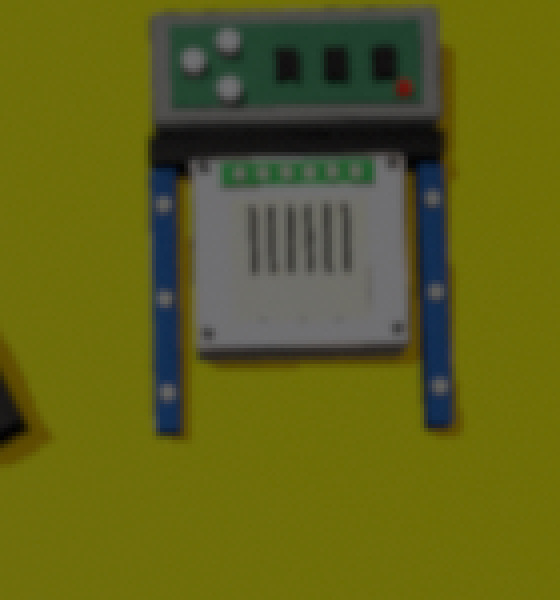

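The crop shows the unit flush against the stop and square. It spans columns 195–408 between rail inner edges near 178 and 420, with yellow gaps on both sides and the robot clear.

```bash
python3 -c "
from plant import *
print(job_done())"
```

```text
the job is handed in; nothing more can be done
None
```

The unit is pushed home against the end stop: in the last picture it sits square with a gap to both rails, the robot is clear, and the job was handed in at about 10.5 s, with no verdict returned.

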